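# Start a board test at the press and hold the test button

## Task

Start the test of the board in the orange press: push down the raised, white-striped end of the black power rocker on the press until it is fully over, then push the yellow locking button fully down so that it stays down, then press the green test button fully down and keep holding it: finish with the finger still holding green down. Keep to that order, never press the red button, and only press: do not lift, tip or shove the button boxes or disturb the other things on the bench.

Things in the scene. Friction and masses are not known exactly. Their poses are not given: they have to be found in the camera images.
- press: Orange board test press, fixed. Base 360 (x) x 180 (y) x 55 mm high; origin at the centre of its underside, z up, -x end towards the robot. The power rocker is on the front deck, in a dark plate (96 x 56 mm, top at 60 mm). Beyond x = -20 mm stand a circuit board in a black nest, a clear plate 170 mm high and an orange column 255 mm high; the deck before that is free above.
- rocker (a joint): Black power rocker, 72 x 36 mm, two flat halves; pivot across the press at its x = -125 mm, y = 0, height 62 mm. Radians: 0 off (far, +x, white-striped half slopes up 0.4 rad, near half level), 0.4 fully on (striped half level, its face 68 mm above the bench). Starts at 0 to 0.05. Stays where left; about 3 N at the marked point pushes it.
- rocker_marked_end (a point): Point on the face of the rocker's striped half, 26 mm from the pivot, 10 mm short of its end. Off, it is about 78 mm above the bench at press x = -103 mm, y = 0; it moves with the rocker down to 68 mm (x = -99 mm) when fully on.
- yellow_box: Grey push-button box, 66 x 66 mm and 48 mm high on a rubber foot, 0.6 kg, standing loose on the bench. In the middle of its top is a black collar (54 mm across, 12 mm high) and in that the yellow locking button. Origin at the centre of the underside, z up. The three boxes may stand in any order.
- yellow_button (a joint): Yellow push-lock button. Metres: 0 is up, 0.008 fully down. No spring: it stays at the depth to which it is pushed; pushing takes about 4 N.
- yellow_button_top (a point): Centre of the top face of the yellow cap (42 mm across, level). At rest it is 72 mm above the bench; it goes down with the cap, 8 mm at most, and even then the cap stands 4 mm above the collar.
- green_box: Grey push-button box, 66 x 66 mm and 48 mm high on a rubber foot, 0.6 kg, standing loose on the bench. In the middle of its top is a black collar (54 mm across, 12 mm high) and in that the green test button. Origin at the centre of the underside, z up. The three boxes may stand in any order.
- green_button (a joint): Green spring button. Metres: 0 is up, 0.008 fully down. Starts to move at about 2 N and takes 6 N fully down; springs back when let go.
- green_button_top (a point): Centre of the top face of the green cap (38 mm across, level). At rest it is 72 mm above the bench; it goes down with the cap, 8 mm at most, and even then the cap stands 4 mm above the collar.
- red_box: Grey push-button box, 66 x 66 mm and 48 mm high on a rubber foot, 0.6 kg, standing loose on the bench. In the middle of its top is a black collar (54 mm across, 12 mm high) and in that the red stop button. Origin at the centre of the underside, z up. The three boxes may stand in any order.
- red_button (a joint): Red spring button, same as the green one; not to be pressed. Metres: 0 up, 0.008 down.
- red_button_top (a point): Centre of the top face of the red cap (38 mm across, level). At rest it is 72 mm above the bench; it goes down with the cap, 8 mm at most, and even then the cap stands 4 mm above the collar.
- flux_bottle: White bottle with a red cap, 38 mm across, 100 mm tall, loose bystander. Origin at the centre of the underside.
- screwdriver: Blue-handled screwdriver lying on the bench near the robot, 180 mm long, loose bystander; its x axis points along it.
- spare_board: Green circuit board, 70 x 50 mm, parts up to 17 mm high, loose bystander. Origin at the centre of the underside.
- multimeter: Yellow hand multimeter lying flat, 170 x 85 x 36 mm, loose bystander. Origin at the centre of the underside.
- parts_tray: Red divided parts tray, 100 x 150 x 35 mm, loose bystander. Origin at the centre of the underside.
- solder_spool: Black and silver spool standing on its flange, 56 mm across, 42 mm high, loose bystander. Origin at the centre of the underside.

How it is judged:
On the way, in this order (a step that is already met when the one before it is completed fails the run):
1. the rocker is fully over to on (value of joint rocker above 0.34 rad), for 0.1 s.
2. the yellow locking button is fully down (value of joint yellow_button above 0.0065 m), for 0.1 s.
3. the green test button is fully down (value of joint green_button above 0.0065 m), for 0.2 s.
At the end, for the whole second after the job is handed in: Rocker on (over 0.34 of 0.4 rad), yellow down (over 6.5 of 8 mm), green held down by the fingers (over 6.5 of 8 mm, more than 1.5 N), red up, and the three boxes upright within 25 mm of where they stood (value of joint rocker above 0.34 rad and value of joint each of yellow_button, green_button above 0.0065 m and contact force between the fingers and green_box above 1.5 N and value of joint red_button below 0.002 m and distance of each of yellow_box, green_box, red_box from where it was at the start of the episode below 0.025 m and angle between each of yellow_box, green_box, red_box's own z axis and vertical below 0.1 rad); the arm keeps its last pose, push and grip.
It fails at once if yellow pressed while the power rocker is still off (value of joint yellow_button above 0.003 m and value of joint rocker below 0.3 rad).
It fails at once if green pressed before rocker and yellow are done (value of joint green_button above 0.003 m and (value of joint rocker below 0.3 rad or value of joint yellow_button below 0.006 m)).
It fails at once if the red button is pressed (value of joint red_button above 0.003 m).
It fails at once if a button box is lifted, tipped or shoved (height (world z) of any of yellow_box, green_box, red_box above 0.008 m or angle between any of yellow_box, green_box, red_box's own z axis and vertical above 0.2 rad or distance of any of yellow_box, green_box, red_box from where it was at the start of the episode above 0.03 m).
It fails at once if another thing on the bench is lifted or moved (distance of any of flux_bottle, screwdriver, spare_board, multimeter, parts_tray, solder_spool from where it was at the start of the episode above 0.03 m or angle between flux_bottle's own z axis and vertical above 0.5 rad).
It also fails if it takes over 45 s, if anything falls off the work surface, if the arm or the gripper's body presses on something with over 40 N, if the wrist force passes 120 N, or if a joint passes its speed limit or range.

## Robot

A 7-joint arm with a two-finger parallel gripper is mounted at the origin on the work surface. World frame = base frame: x ahead of the robot, y to its left, z up, the work surface at z = 0. Lengths are in m, angles in rad, forces in N, time in s.
With the tool pointing down it reaches from about 0.425 to 0.95 m from the base axis. Payload 4.7 kg.
Tool frame: the origin (TCP) lies at the very end of the fingers, on their centre line; the grasp point (between the pads) lies 19 mm behind it; z points along the fingers, y is the line along which they close (so a half turn about z gives the same grasp; the last joint's range is limited). The gripper opens to 87 mm and grips with 3 to 60 N. Pads are 19 mm wide; open, the fingers measure 117 mm over their backs; the gripper's body (75 mm by 190 mm) begins 51 mm behind the grasp point.
Start: joints at [-1.249, 0.469, -0.049, 1.532, 0.024, 1.141, -0.082], TCP at [0.232, 0.634, 0.223] pointing down, gripper open.
Joint ranges: [-2.59, 2.59], [-0.33, 1.99], [-1.39, 1.29], [0.1, 2.45], [-1.04, 4.18], [0.21, 1.99], [-2.66, 2.66]. Speed limits (rad/s): [2.57, 2.57, 3.14, 3.14, 3.14, 3.14, 3.14].

## Interface

Orientations are given as a unit quaternion [w, x, y, z].
In Python, from cell import r gives the robot as it stands.
- The arm moves only by the tool jog_arm, never from a script. Its argument "series" is a list of rows, each an object of numbers: "grip": the opening, from -1 (shut) to 1 (fully open), so that 0 is half open; "x", "y", "z": the shift along the tool's x, y, z in mm; "rx", "ry", "rz": the turn, a rotation vector about the tool's x, y, z in degrees. In form: [{"grip": .., "x": .., "y": .., "z": .., "rx": .., "ry": .., "rz": ..}, ...]. A call has 1 to 5 rows; each row is the pose to reach, as a shift and turn from the pose commanded when the call began, along the tool's axes at that moment; what a row does not reach only later rows make up. A row lasts 1/12 s, in which the tool goes at most 41.7 mm and 7.16 degrees, less where a joint would pass 70% of its speed; a pose out of reach is approached as far as the arm can. A call with a gripper value outside its range is refused whole. The fingers move at their own pace and stop on an object; "newtons" is the grip in N (left out, the last holds). Time passes only in rows, so rows that repeat a pose let the fingers close. It gives the time, the measured TCP pose, the force, the opening and the grip force at its end, in the units of the state.
- r.get_obs(): the state, without advancing time (a new reading comes with each control period).
- r.camera(name): name is "side" or "top"; returns the picture (384x512x3 uint8, blue, green, red); there is no depth.
- r.calibration(name): a dict with "mtx" (3x3 intrinsics, pixels), "rvec" (rotation vector, rad) and "tvec" (3), from world to camera coordinates, as OpenCV has them. Camera axes: x right, y down, z forward; pixel columns grow to the right and rows downward; lengths in m; the calibration is good to about 2 mm. A picture is of the moment at which its call begins. calibration takes no time and is no camera call.
- r.sign_off(): hands the job in; it is judged then, once.
Trained networks look in the newest picture that a camera, given by its name, has taken for a name from the list of things; names that differ only in an ending like _2 or _b are one class to them, and where a whole thing is asked for, a point or a joint stands for the part that bears it (a point fixed in the world has none). Each returns a list of dicts, best first, with "confidence" (0 to 1); they miss things now and then, are a little off and sometimes report something else, mostly with a low value. They report only what shows in the picture. A call takes as long as a camera call.
- r.recognise(thing, camera): "xyz" ([x, y, z] in m, in world coordinates, good to about 4 mm: the middle of the surface that is visible of it).
- r.regions_of(thing, camera): "pixels" (384x512 bool, what is visible of it).
The state is a dict: "time_s": time; "joints": joint angles; "qvel": joint speeds; "joint_efforts": joint torques, N m; "eef_pos": TCP position; "orientation": TCP orientation; "force": force on the tool from outside, world axes, zero at the start; "torque": the same for the moment, N m; "finger_gap": opening from 0.0 (shut) to 1.0 (fully open); "grip_force": force on a finger pad.
Only numpy, scipy, OpenCV 4.12 (cv2) and the standard library are available. Lean on these libraries where they do the work, as an engineer would, in place of code of your own. Each camera call takes 0.05 s, during which the arm holds its last target. There are 200 camera calls.

## Working session

There is one attempt and no reset: what is moved stays moved. The work goes in short steps, Python scripts to look and compute and a tool call to move; the robot and the scene stay as the last step left them, time stands still between calls to the robot, and variables do not carry over. Pictures are saved under pics/ and viewed, at most 10 in all, crops included, and the job is handed in when it is done.

Besides the shell and the picture viewer there is one more tool, called after "Request:" as name(argument=value, ...), one argument or row to a line, values as JSON. jog_arm: Moves the arm, as the interface text tells. Its arguments: {"type":"object","properties":{"series":{"type":"array"},"newtons":{"type":"number"}},"required":["series"]}

```bash
mkdir -p pics
python3 - <<'E'
from cell import r
import cv2,numpy as np
for c in("top","side"):
    cv2.imwrite(f"pics/{c}0.png",r.camera(c))
    for t in("rocker_marked_end","rocker","yellow_button_top","green_button_top","red_button_top","press","yellow_box","green_box","red_box","flux_bottle"):
        print(c,t,[(np.round(d["xyz"],3).tolist(),round(d["confidence"],2)) for d in r.recognise(t,c)[:2]])
o=r.get_obs();print(o)
E
```

```text
top rocker_marked_end [([0.536, 0.214, 0.069], 0.67)]
top rocker [([0.533, 0.21, 0.068], 0.7)]
top yellow_button_top [([0.482, -0.065, 0.071], 0.54), ([0.514, -0.33, 0.047], 0.2)]
top green_button_top [([0.59, -0.205, 0.073], 0.43)]
top red_button_top []
top press [([0.652, 0.201, 0.054], 0.56)]
top yellow_box [([0.483, -0.073, 0.057], 0.89)]
top green_box [([0.588, -0.207, 0.051], 0.58)]
top red_box [([0.514, -0.327, 0.047], 0.73), ([0.653, 0.196, 0.056], 0.56)]
top flux_bottle [([0.637, -0.055, 0.068], 0.53)]
side rocker_marked_end [([0.526, 0.209, 0.064], 0.6), ([0.667, 0.179, 0.058], 0.44)]
side rocker [([0.524, 0.205, 0.07], 0.48)]
side yellow_button_top []
side green_button_top [([0.581, -0.21, 0.07], 0.66)]
side red_button_top [([0.527, 0.205, 0.063], 0.54), ([0.509, -0.346, 0.074], 0.47)]
side press [([0.668, 0.177, 0.056], 0.68), ([0.588, -0.213, 0.072], 0.36)]
side yellow_box [([0.464, -0.087, 0.047], 0.93), ([0.638, -0.055, 0.054], 0.22)]
side green_box [([0.415, -0.199, 0.022], 0.41), ([0.478, -0.071, 0.074], 0.22)]
side red_box [([0.499, -0.35, 0.046], 0.71), ([0.701, -0.366, 0.038], 0.29)]
side flux_bottle [([0.637, -0.052, 0.052], 0.51), ([0.57, -0.225, 0.048], 0.38)]
{'time_s': 1.1, 'joints': array([-1.24892751,  0.46853129, -0.0485957 ,  1.53247264,  0.02403495,
        1.14099415, -0.08226638]), 'qvel': array([-1.15582485e-03, -4.30228696e-04,  6.28756132e-04, -3.41570114e-05,
       -1.69644640e-03,  1.59283316e-03,  1.33483320e-03]), 'joint_efforts': array([-8.18995486e-04, -5.07843089e+01, -8.09883932e-02, -2.36455572e+01,
       -6.11234014e-02,  3.12208396e-02,  3.61671960e-05]), 'eef_pos': array([0.23189564, 0.63395143, 0.22263079]), 'orientation': array([-3.51284288e-05,  1.74480727e-01,  9.84660584e-01,  9.39821379e-05]), 'force': array([ 0.11208479, -0.81721611,  0.53061642]), 'torque': array([-0.01252323, -0.01898515,  0.045069  ]), 'grip_force': 0.0, 'finger_gap': 1.0012874554259537}
```

View pics/top0.png

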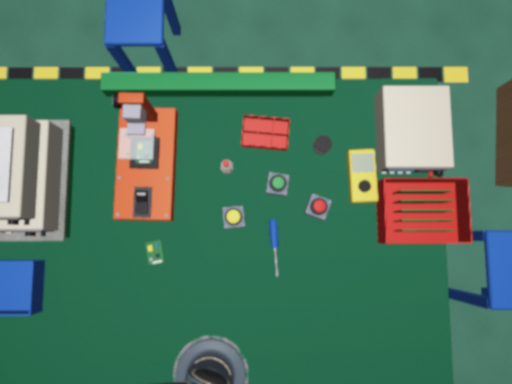

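View pics/side0.png

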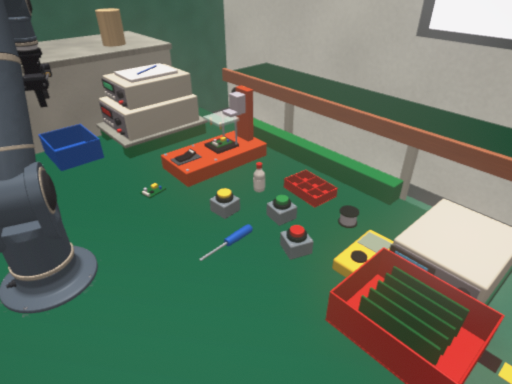

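The top view shows the rocker at about (142,202), yellow at (234,216), green at (278,183), red at (319,206) and the flux bottle at (227,166). The side view agrees on the layout. Next I'll measure the caps by colour centroid and ray/plane intersection.

```bash
cat > h.py <<'E'
from cell import r
import cv2,numpy as np
def P(c,pts):
    k=r.calibration(c);return cv2.projectPoints(np.float64(pts).reshape(-1,3),np.array(k["rvec"]),np.array(k["tvec"]),np.array(k["mtx"]),None)[0].reshape(-1,2)
def ray(c,uv,z):
    k=r.calibration(c);R=cv2.Rodrigues(np.array(k["rvec"],float))[0];t=np.array(k["tvec"],float).ravel()
    d=R.T@np.linalg.inv(np.array(k["mtx"]))@[uv[0],uv[1],1];o=-R.T@t
    return o+d*(z-o[2])/d[2]
E
python3 - <<'E'
from h import *
print("tcp px",P("top",[.232,.634,.223]),P("side",[.232,.634,.223]))
hue={"yellow":[(22,38)],"green":[(45,80)],"red":[(0,6),(174,180)]}
for c,e in(("top",{"yellow":(234,216),"green":(278,183),"red":(319,206)}),("side",{"yellow":(224,194),"green":(282,201),"red":(297,232)})):
    im=cv2.imread(f"pics/{c}0.png");h=cv2.cvtColor(im,cv2.COLOR_BGR2HSV)
    for n,(u,v) in e.items():
        m=np.zeros(im.shape[:2],bool)
        for a,b in hue[n]: m|=(h[...,0]>=a)&(h[...,0]<=b)&(h[...,1]>120)&(h[...,2]>(90 if n!="green" else 70))
        w=np.zeros_like(m);w[v-12:v+13,u-12:u+13]=1;m&=w
        ys,xs=np.nonzero(m);print(c,n,len(xs),ray(c,(xs.mean(),ys.mean()),.072 if c=="top" else .069).round(4))
im=cv2.imread("pics/top0.png");h=cv2.cvtColor(im,cv2.COLOR_BGR2HSV)
m=((h[...,0]<14)&(h[...,1]>150)&(h[...,2]>120)).astype(np.uint8);m[:,:105]=0;m[:,185:]=0;m[:108]=0;m[230:]=0
m=cv2.morphologyEx(m,cv2.MORPH_CLOSE,np.ones((5,5)))
ys,xs=np.nonzero(m);W=np.array([ray("top",p,.055)[:2] for p in zip(xs,ys)])
print(cv2.minAreaRect(W.astype(np.float32)))
reg=r.regions_of("rocker","top")
for g in reg[:2]:
    ys,xs=np.nonzero(g["pixels"]);print(len(xs),xs.mean(),ys.mean(),ray("top",(xs.mean(),ys.mean()),.066))
cr=[cv2.resize(im[170:230,100:190],None,fx=6,fy=6,interpolation=cv2.INTER_CUBIC)]
s=cv2.imread("pics/side0.png")[125:185,155:275];cr.append(cv2.resize(s,(540,360)*1 if 0 else (540,270),interpolation=cv2.INTER_CUBIC))
cv2.imwrite("pics/crop.png",np.vstack([cr[0][:320],cr[1]]))
E
```

```text
tcp px [[-34.83836983 307.19788993]] [[ 45.11794788 101.76886388]]
top yellow 46 [ 0.4749 -0.0719  0.072 ]
top green 90 [ 0.5914 -0.2234  0.072 ]
top red 136 [ 0.514  -0.3352  0.072 ]
side yellow 123 [ 0.4806 -0.0717  0.069 ]
side green 262 [ 0.5969 -0.1962  0.069 ]
side red 149 [ 0.5106 -0.3388  0.069 ]
((0.6507724523544312, 0.2063826620578766), (0.1802911013364792, 0.3571290075778961), 88.66273498535156)
288 141.60763888888889 201.03472222222223 [0.5293433  0.21103551 0.066     ]
125 277.416 181.68 [ 0.58951193 -0.20839875  0.066     ]
```

View pics/crop.png

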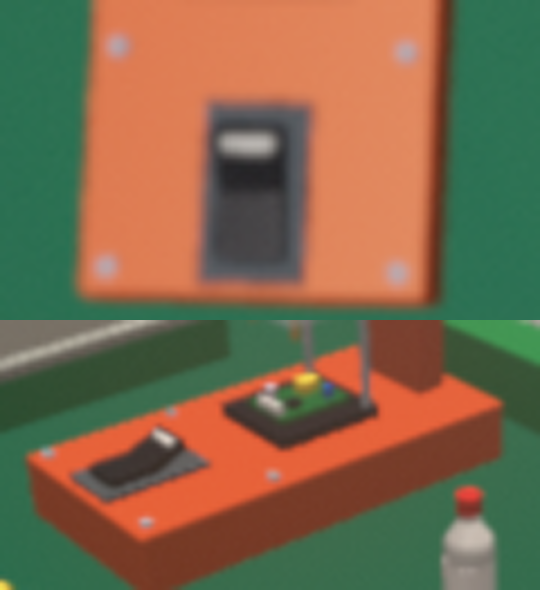

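The crop shows the rocker off, with the striped end at the far side (crop (248,143), image about (141,194)). It fits the press pose: centre about (0.651, 0.206), yaw about -2°. That puts the pivot near (0.526, 0.210) and the marked point near (0.548, 0.2095). I'll move clear of the instrument stack first, closing the gripper on the way.

Request:
jog_arm(
  series=[
    {"grip":-1,"x":-123,"y":-157,"z":-20,"rz":-18},
    {"grip":-1,"x":-123,"y":-157,"z":-20,"rz":-18},
    {"grip":-1,"x":-123,"y":-157,"z":-20,"rz":-18},
    {"grip":-1,"x":-123,"y":-157,"z":-20,"rz":-18},
    {"grip":-1,"x":-123,"y":-157,"z":-20,"rz":-18},
  ],
  newtons=20,
)

```text
schema error: expected keys grip, x, y, z, rx, ry, rz
```

```bash
cat >> h.py <<'E'
from scipy.spatial.transform import Rotation as Ro
def go(x,y,z,yaw=177.8):
    o=r.get_obs();q=o["orientation"];R=Ro.from_quat([q[1],q[2],q[3],q[0]])
    a=np.radians(yaw);T=Ro.from_matrix(np.array([[np.cos(a),np.sin(a),0],[np.sin(a),-np.cos(a),0],[0,0,-1]]))
    print("t",o["time_s"],"pos",o["eef_pos"].round(4),"F",o["force"].round(1),"gap",round(o["finger_gap"],2))
    print(" shift mm",(R.inv().apply(np.array([x,y,z])-o["eef_pos"])*1e3).round(1),"rot",np.degrees((R.inv()*T).as_rotvec()).round(1))
E
python3 -c "
from h import *
go(.33,.33,.24);go(.547,.2096,.12)"
```

```text
t 1.15 pos [0.2319 0.6339 0.2226] F [ 0.3 -0.6 -0.5] gap 1.0
 shift mm [-196.6 -251.7  -17.5] rot [  0.   -0.  -17.9]
t 1.15 pos [0.2319 0.6339 0.2226] F [ 0.3 -0.6 -0.5] gap 1.0
 shift mm [-441.7 -290.2  102.5] rot [  0.   -0.  -17.9]
```

Request:
jog_arm(
  series=[
    {"grip":-1,"x":-123,"y":-157,"z":-20,"rx":0,"ry":0,"rz":-18},
    {"grip":-1,"x":-123,"y":-157,"z":-20,"rx":0,"ry":0,"rz":-18},
    {"grip":-1,"x":-123,"y":-157,"z":-20,"rx":0,"ry":0,"rz":-18},
    {"grip":-1,"x":-123,"y":-157,"z":-20,"rx":0,"ry":0,"rz":-18},
    {"grip":-1,"x":-123,"y":-157,"z":-20,"rx":0,"ry":0,"rz":-18},
  ],
  newtons=20,
)

```text
time_s: 1.57
eef_pos: [0.2946, 0.4411, 0.2428]
orientation: [0.0, 0.019, 1.0, -0.0]
force: [0.7, -0.8, 0.3]
finger_gap: 0.709
grip_force: 0.0
```

```bash
python3 -c "
from h import *
go(.33,.33,.24);go(.547,.2096,.12)"
```

```text
t 1.5667 pos [0.2946 0.4411 0.2428] F [ 0.7 -0.8  0.3] gap 0.71
 shift mm [ -39.6 -109.7    2.9] rot [-0.  0.  0.]
t 1.5667 pos [0.2946 0.4411 0.2428] F [ 0.7 -0.8  0.3] gap 0.71
 shift mm [-261.  -221.6  123.1] rot [-0.  0.  0.]
```

Request:
jog_arm(
  series=[
    {"grip":-1,"x":-40,"y":-110,"z":3,"rx":0,"ry":0,"rz":0},
    {"grip":-1,"x":-40,"y":-110,"z":3,"rx":0,"ry":0,"rz":0},
    {"grip":-1,"x":-40,"y":-110,"z":3,"rx":0,"ry":0,"rz":0},
    {"grip":-1,"x":-120,"y":-155,"z":40,"rx":0,"ry":0,"rz":0},
    {"grip":-1,"x":-120,"y":-155,"z":40,"rx":0,"ry":0,"rz":0},
  ],
)

```text
time_s: 1.98
eef_pos: [0.3962, 0.2915, 0.2096]
orientation: [0.001, 0.018, 1.0, 0.002]
force: [0.0, 0.5, -0.0]
finger_gap: 0.329
grip_force: 0.0
```

Request:
jog_arm(
  series=[
    {"grip":-1,"x":-141,"y":-66,"z":63,"rx":0,"ry":0,"rz":0},
    {"grip":-1,"x":-141,"y":-66,"z":63,"rx":0,"ry":0,"rz":0},
    {"grip":-1,"x":-141,"y":-66,"z":63,"rx":0,"ry":0,"rz":0},
    {"grip":-1,"x":-141,"y":-66,"z":63,"rx":0,"ry":0,"rz":0},
    {"grip":-1,"x":-141,"y":-66,"z":63,"rx":0,"ry":0,"rz":0},
  ],
)

```text
time_s: 2.4
eef_pos: [0.539, 0.2147, 0.1425]
orientation: [0.0, 0.023, 1.0, -0.003]
force: [1.0, -1.1, -0.5]
finger_gap: 0.021
grip_force: 0.0
```

Run:
```python
from h import *
go(.547,.2096,.085)
for t in ("yellow","green","red"):
  for c in ("top","side"):
    if t=="yellow" or c=="top": r.camera(c)
    for g in r.regions_of(t+"_button_top",c)[:1]:
        ys,xs=np.nonzero(g["pixels"]);print(t,c,round(g["confidence"],2),len(xs),ray(c,(xs.mean(),ys.mean()),.070).round(3))
im=r.camera("side");cv2.imwrite("pics/s1.png",cv2.resize(im[60:220,120:320],(800,600)))
```

```text
t 2.4 pos [0.539  0.2147 0.1425] F [ 1.  -1.1 -0.5] gap 0.02
 shift mm [-8.2 -4.4 57.6] rot [-0.3  0.1 -0.4]
yellow top 0.44 132 [ 0.484 -0.071  0.07 ]
yellow side 0.33 282 [ 0.612 -0.081  0.07 ]
green top 0.57 105 [ 0.587 -0.209  0.07 ]
green side 0.43 114 [ 0.581 -0.213  0.07 ]
red top 0.57 6112 [0.683 0.197 0.07 ]
red side 0.51 144 [ 0.51  -0.339  0.07 ]
```

View pics/s1.png

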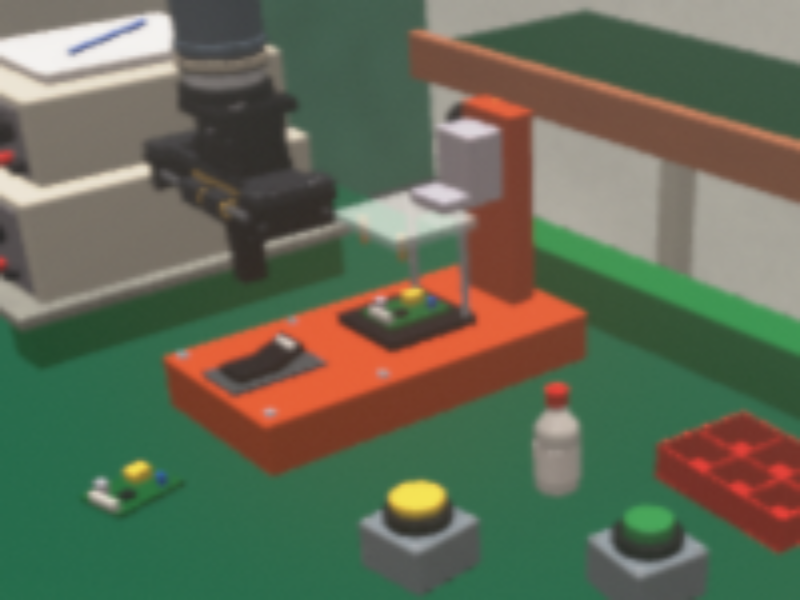

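The closed fingers hang above the rocker (crop (250,270)), clear of the clear plate. Caps measure yellow (0.482, -0.071) and green (0.587, -0.208). Descending onto the rocker.

Request:
jog_arm(
  series=[
    {"grip":-1,"x":-2,"y":0,"z":30,"rx":0,"ry":0,"rz":0},
    {"grip":-1,"x":-2,"y":0,"z":40,"rx":0,"ry":0,"rz":0},
    {"grip":-1,"x":-2,"y":0,"z":40,"rx":0,"ry":0,"rz":0},
  ],
)

```text
time_s: 3.2
eef_pos: [0.5335, 0.2205, 0.1028]
orientation: [-0.003, 0.018, 1.0, -0.001]
force: [0.2, 0.3, -0.6]
finger_gap: 0.009
grip_force: 0.0
```

```bash
python3 -c "
from h import *
go(.549,.2096,.067)"
```

```text
t 3.2 pos [0.5335 0.2205 0.1028] F [ 0.2  0.3 -0.6] gap 0.01
 shift mm [-16.1 -10.2  35.7] rot [-0.2 -0.3  0.1]
```

Request:
jog_arm(
  series=[
    {"grip":-1,"x":-16,"y":-10,"z":0,"rx":0,"ry":0,"rz":0},
    {"grip":-1,"x":-16,"y":-10,"z":0,"rx":0,"ry":0,"rz":0},
    {"grip":-1,"x":-16,"y":-10,"z":10,"rx":0,"ry":0,"rz":0},
    {"grip":-1,"x":-16,"y":-10,"z":10,"rx":0,"ry":0,"rz":0},
  ],
)

```text
time_s: 3.53
eef_pos: [0.5501, 0.2107, 0.0942]
orientation: [-0.001, 0.018, 1.0, -0.0]
force: [-1.0, 0.7, 0.1]
finger_gap: 0.005
grip_force: 0.0
```

```bash
python3 -c "
from h import *
go(.549,.2096,.067)"
```

```text
t 3.5333 pos [0.5501 0.2107 0.0942] F [-1.   0.7  0.1] gap 0.0
 shift mm [ 1.  -1.2 27.2] rot [-0.  -0.1  0.1]
```

Over the point; push down gradually.

Request:
jog_arm(
  series=[
    {"grip":-1,"x":0,"y":-1,"z":8,"rx":0,"ry":0,"rz":0},
    {"grip":-1,"x":0,"y":-1,"z":14,"rx":0,"ry":0,"rz":0},
    {"grip":-1,"x":0,"y":-1,"z":19,"rx":0,"ry":0,"rz":0},
    {"grip":-1,"x":0,"y":-1,"z":24,"rx":0,"ry":0,"rz":0},
    {"grip":-1,"x":0,"y":-1,"z":27,"rx":0,"ry":0,"rz":0},
  ],
)

```text
time_s: 3.95
eef_pos: [0.5523, 0.2101, 0.0683]
orientation: [0.001, 0.018, 1.0, 0.0]
force: [2.3, -0.3, 6.0]
finger_gap: 0.005
grip_force: 4.3
```

Request:
jog_arm(
  series=[
    {"grip":-1,"x":0,"y":0,"z":1,"rx":0,"ry":0,"rz":0},
    {"grip":-1,"x":0,"y":0,"z":1,"rx":0,"ry":0,"rz":0},
  ],
)

```text
time_s: 4.12
eef_pos: [0.5523, 0.2101, 0.0684]
orientation: [0.001, 0.018, 1.0, 0.0]
force: [0.5, -0.1, 7.0]
finger_gap: 0.005
grip_force: 4.1
```

Request:
jog_arm(
  series=[
    {"grip":-1,"x":2,"y":0,"z":3,"rx":0,"ry":0,"rz":0},
    {"grip":-1,"x":2,"y":0,"z":5,"rx":0,"ry":0,"rz":0},
    {"grip":-1,"x":2,"y":0,"z":5,"rx":0,"ry":0,"rz":0},
  ],
)

```text
time_s: 4.37
eef_pos: [0.5523, 0.2102, 0.068]
orientation: [0.003, 0.019, 1.0, 0.001]
force: [-4.7, -3.8, 33.5]
finger_gap: 0.003
grip_force: 17.3
```

Request:
jog_arm(
  series=[
    {"grip":-1,"x":0,"y":0,"z":-30,"rx":0,"ry":0,"rz":0},
    {"grip":-1,"x":0,"y":0,"z":-70,"rx":0,"ry":0,"rz":0},
    {"grip":-1,"x":0,"y":0,"z":-105,"rx":0,"ry":0,"rz":0},
    {"grip":-1,"x":0,"y":0,"z":-105,"rx":0,"ry":0,"rz":0},
  ],
)

```text
time_s: 4.7
eef_pos: [0.5524, 0.2114, 0.1738]
orientation: [0.005, 0.018, 1.0, 0.003]
force: [1.5, -0.3, 0.3]
finger_gap: 0.005
grip_force: 0.0
```

Run:
```python
from h import *
im=r.camera("side");cv2.imwrite("pics/s2.png",cv2.resize(im[120:190,155:255],(600,420)))
go(.482,-.071,.15)
```

```text
t 4.75 pos [0.5507 0.2108 0.1706] F [ 0.6 -0.1 -0.4] gap 0.0
 shift mm [  58.5 -284.2   19.4] rot [0.2 0.3 0.1]
```

View pics/s2.png

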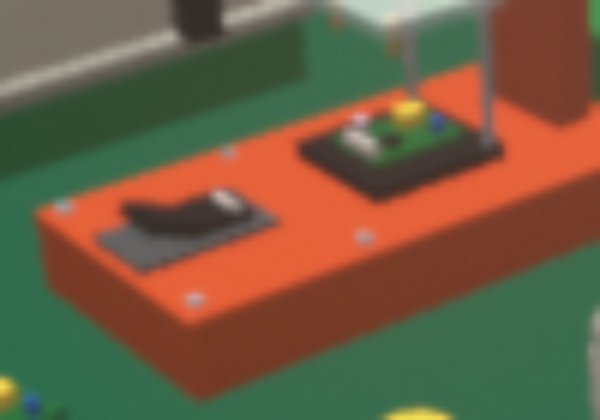

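The rocker is over: the near half is now raised (crop (130,212)) and the stripe end is level (228,200). It hit a hard stop at 33 N. On to yellow.

Request:
jog_arm(
  series=[
    {"grip":-1,"x":58,"y":-284,"z":15,"rx":0,"ry":0,"rz":0},
    {"grip":-1,"x":58,"y":-284,"z":15,"rx":0,"ry":0,"rz":0},
    {"grip":-1,"x":58,"y":-284,"z":15,"rx":0,"ry":0,"rz":0},
    {"grip":-1,"x":58,"y":-284,"z":15,"rx":0,"ry":0,"rz":0},
    {"grip":-1,"x":58,"y":-284,"z":15,"rx":0,"ry":0,"rz":0},
  ],
)

```text
time_s: 5.17
eef_pos: [0.4976, 0.0062, 0.1546]
orientation: [-0.002, 0.018, 1.0, -0.0]
force: [0.1, 0.5, -0.2]
finger_gap: 0.007
grip_force: 0.0
```

```bash
python3 -c "
from h import *
go(.482,-.071,.1)"
```

```text
t 5.1667 pos [0.4976 0.0062 0.1546] F [ 0.1  0.5 -0.2] gap 0.01
 shift mm [ 12.5 -77.7  54.7] rot [-0.  -0.3  0.2]
```

Request:
jog_arm(
  series=[
    {"grip":-1,"x":12,"y":-78,"z":30,"rx":0,"ry":0,"rz":0},
    {"grip":-1,"x":12,"y":-78,"z":50,"rx":0,"ry":0,"rz":0},
    {"grip":-1,"x":12,"y":-78,"z":50,"rx":0,"ry":0,"rz":0},
    {"grip":-1,"x":12,"y":-78,"z":50,"rx":0,"ry":0,"rz":0},
    {"grip":-1,"x":12,"y":-78,"z":50,"rx":0,"ry":0,"rz":0},
  ],
)

```text
time_s: 5.58
eef_pos: [0.4844, -0.0691, 0.1053]
orientation: [-0.002, 0.018, 1.0, 0.0]
force: [0.8, -0.1, -0.0]
finger_gap: 0.005
grip_force: 0.0
```

Run:
```python
from h import *
im=r.camera("side");cv2.imwrite("pics/s3.png",cv2.resize(im[130:250,170:330],(800,600)))
go(.482,-.071,.064)
```

```text
t 5.6333 pos [ 0.4855 -0.0682  0.1062] F [ 0.8  0.7 -0.4] gap 0.01
 shift mm [ 3.4 -3.  42.2] rot [ 0.1 -0.1  0.2]
```

View pics/s3.png

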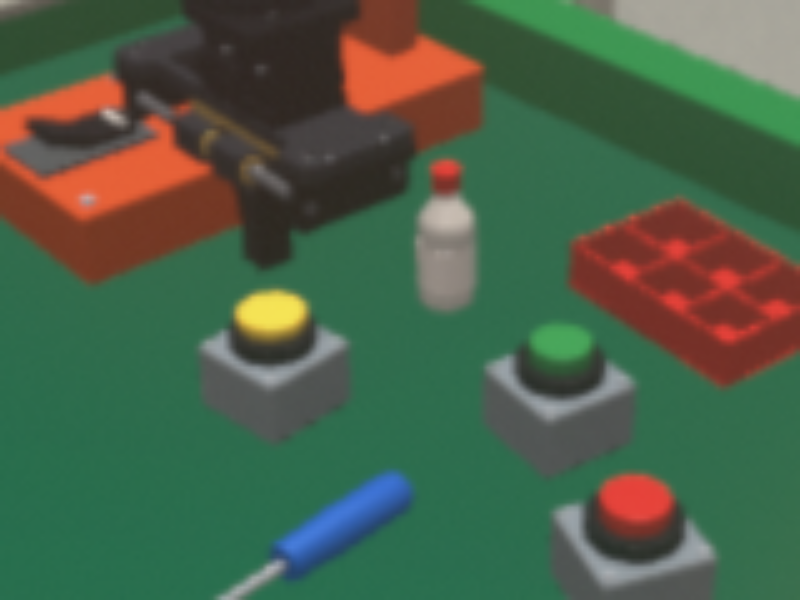

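The tip at crop (267,262) is just over the yellow cap top (271,311); the green cap top is at (561,341). Checking these at z = 0.072.

Run:
```python
from h import *
for n,u,v in(("y",271,311),("g",561,341),("r",636,500)): print(n,ray("side",(170+u/5-.5,130+v/5-.5),.072).round(4))
```

```text
y [ 0.4808 -0.0715  0.072 ]
g [ 0.5858 -0.2097  0.072 ]
r [ 0.5113 -0.3378  0.072 ]
```

Request:
jog_arm(
  series=[
    {"grip":-1,"x":3,"y":-3,"z":10,"rx":0,"ry":0,"rz":0},
    {"grip":-1,"x":3,"y":-3,"z":20,"rx":0,"ry":0,"rz":0},
    {"grip":-1,"x":3,"y":-3,"z":25,"rx":0,"ry":0,"rz":0},
    {"grip":-1,"x":3,"y":-3,"z":25,"rx":0,"ry":0,"rz":0},
  ],
)

```text
time_s: 5.97
eef_pos: [0.482, -0.0713, 0.0807]
orientation: [-0.001, 0.017, 1.0, 0.0]
force: [0.4, 0.3, 0.5]
finger_gap: 0.005
grip_force: 0.0
```

Centred; press yellow slowly.

Request:
jog_arm(
  series=[
    {"grip":-1,"x":0,"y":0,"z":5,"rx":0,"ry":0,"rz":0},
    {"grip":-1,"x":0,"y":0,"z":9,"rx":0,"ry":0,"rz":0},
    {"grip":-1,"x":0,"y":0,"z":12,"rx":0,"ry":0,"rz":0},
    {"grip":-1,"x":0,"y":0,"z":15,"rx":0,"ry":0,"rz":0},
    {"grip":-1,"x":0,"y":0,"z":17,"rx":0,"ry":0,"rz":0},
  ],
)

```text
time_s: 6.38
eef_pos: [0.483, -0.0723, 0.0647]
orientation: [0.0, 0.018, 1.0, 0.0]
force: [-0.1, 1.0, 3.7]
finger_gap: 0.004
grip_force: 1.9
```

Request:
jog_arm(
  series=[
    {"grip":-1,"x":0,"y":0,"z":2,"rx":0,"ry":0,"rz":0},
    {"grip":-1,"x":0,"y":0,"z":2,"rx":0,"ry":0,"rz":0},
    {"grip":-1,"x":0,"y":0,"z":2,"rx":0,"ry":0,"rz":0},
  ],
)

```text
time_s: 6.63
eef_pos: [0.4831, -0.0723, 0.0643]
orientation: [0.001, 0.018, 1.0, 0.001]
force: [-4.1, 3.0, 16.5]
finger_gap: 0.003
grip_force: 8.5
```

Hard stop at 64 mm with 16 N, so yellow is fully down. Lift and go to green.

Request:
jog_arm(
  series=[
    {"grip":-1,"x":0,"y":0,"z":-20,"rx":0,"ry":0,"rz":0},
    {"grip":-1,"x":0,"y":0,"z":-60,"rx":0,"ry":0,"rz":0},
    {"grip":-1,"x":0,"y":0,"z":-80,"rx":0,"ry":0,"rz":0},
    {"grip":-1,"x":-24,"y":-32,"z":-80,"rx":0,"ry":0,"rz":0},
    {"grip":-1,"x":-48,"y":-64,"z":-80,"rx":0,"ry":0,"rz":0},
  ],
)

```text
time_s: 7.05
eef_pos: [0.5291, -0.1375, 0.1444]
orientation: [0.002, 0.016, 1.0, 0.0]
force: [0.8, -0.4, -0.8]
finger_gap: 0.003
grip_force: 0.0
```

```bash
python3 -c "
from h import *
go(.5865,-.2085,.1)"
```

```text
t 7.05 pos [ 0.5291 -0.1375  0.1444] F [ 0.8 -0.4 -0.8] gap 0.0
 shift mm [-59.4 -69.2  44.5] rot [0.1 0.2 0.4]
```

Request:
jog_arm(
  series=[
    {"grip":-1,"x":-30,"y":-35,"z":10,"rx":0,"ry":0,"rz":0},
    {"grip":-1,"x":-59,"y":-69,"z":20,"rx":0,"ry":0,"rz":0},
    {"grip":-1,"x":-59,"y":-69,"z":44,"rx":0,"ry":0,"rz":0},
    {"grip":-1,"x":-59,"y":-69,"z":44,"rx":0,"ry":0,"rz":0},
    {"grip":-1,"x":-59,"y":-69,"z":44,"rx":0,"ry":0,"rz":0},
  ],
)

```text
time_s: 7.47
eef_pos: [0.5828, -0.2098, 0.0965]
orientation: [-0.002, 0.019, 1.0, 0.0]
force: [0.3, -0.0, 0.3]
finger_gap: 0.003
grip_force: 0.0
```

Run:
```python
from h import *
im=r.camera("side");cv2.imwrite("pics/s4.png",cv2.resize(im[130:250,170:330],(800,600)))
go(.5865,-.2085,.08)
```

```text
t 7.5167 pos [ 0.5835 -0.2091  0.0978] F [-0.7  0.6  1.2] gap 0.01
 shift mm [-3.   0.6 17.8] rot [ 0.1 -0.1  0.1]
```

View pics/s4.png

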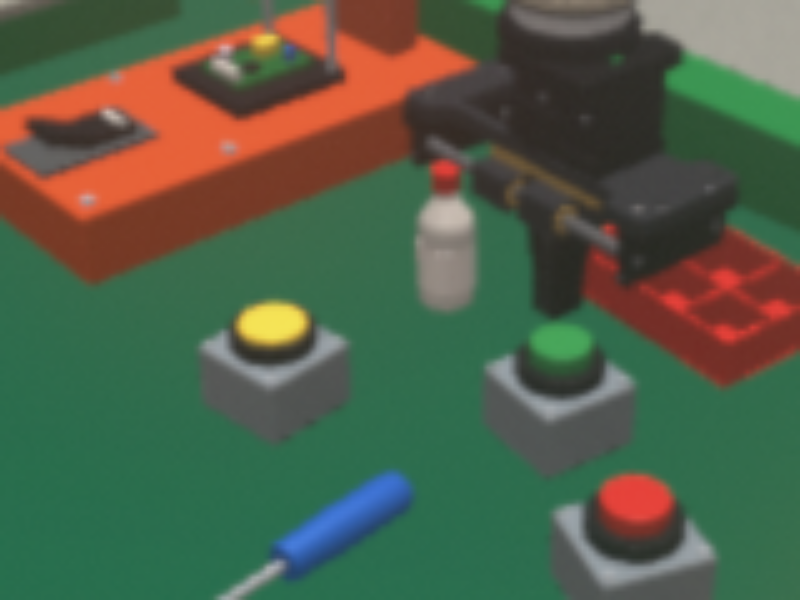

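Yellow is visibly lower (cap centre now at crop (273,324)) and its box hasn't moved. The tip (557,310) is above green (561,341). Pressing green.

Request:
jog_arm(
  series=[
    {"grip":-1,"x":-3,"y":1,"z":10,"rx":0,"ry":0,"rz":0},
    {"grip":-1,"x":-3,"y":1,"z":20,"rx":0,"ry":0,"rz":0},
    {"grip":-1,"x":-3,"y":1,"z":25,"rx":0,"ry":0,"rz":0},
    {"grip":-1,"x":-3,"y":1,"z":29,"rx":0,"ry":0,"rz":0},
    {"grip":-1,"x":-3,"y":1,"z":33,"rx":0,"ry":0,"rz":0},
  ],
)

```text
time_s: 7.93
eef_pos: [0.5872, -0.2073, 0.0656]
orientation: [-0.001, 0.018, 1.0, 0.001]
force: [-2.4, 3.3, 4.9]
finger_gap: 0.003
grip_force: 2.7
```

Request:
jog_arm(
  series=[
    {"grip":-1,"x":0,"y":0,"z":2,"rx":0,"ry":0,"rz":0},
    {"grip":-1,"x":0,"y":0,"z":2,"rx":0,"ry":0,"rz":0},
    {"grip":-1,"x":0,"y":0,"z":2,"rx":0,"ry":0,"rz":0},
  ],
)

```text
time_s: 8.18
eef_pos: [0.5873, -0.2074, 0.0644]
orientation: [-0.0, 0.018, 1.0, 0.001]
force: [-2.2, 3.7, 7.6]
finger_gap: 0.005
grip_force: 3.8
```

Down 7.6 mm; add a little margin against the stop and hold.

Request:
jog_arm(
  series=[
    {"grip":-1,"x":0,"y":0,"z":2,"rx":0,"ry":0,"rz":0},
    {"grip":-1,"x":0,"y":0,"z":2,"rx":0,"ry":0,"rz":0},
    {"grip":-1,"x":0,"y":0,"z":2,"rx":0,"ry":0,"rz":0},
    {"grip":-1,"x":0,"y":0,"z":2,"rx":0,"ry":0,"rz":0},
    {"grip":-1,"x":0,"y":0,"z":2,"rx":0,"ry":0,"rz":0},
  ],
)

```text
time_s: 8.6
eef_pos: [0.5874, -0.2075, 0.0642]
orientation: [-0.0, 0.018, 1.0, 0.001]
force: [-6.2, 4.4, 18.3]
finger_gap: 0.007
grip_force: 9.2
```

```bash
python3 -c "
from cell import r
print(r.sign_off())"
```

```text
the job is handed in; nothing more can be done
None
```

I set the rocker to on, pushed yellow fully down, and handed the job in with the finger holding green down against its stop at about 18 N. Red was never touched, and the sign-off returned no verdict.

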